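# Hold the stop collar on the spindle flat of a banding wheel

## Task

The banding wheel is being put back together with a new bearing spring. Feel for the milled flat on its bare spindle and turn the spindle until that flat faces the key notch in the splash rim; let go of it, then slip the dark stop collar over the spindle with its brass set screw on that flat, pointing at the notch, and press it down on the sprung sleeve until the sleeve's red band has disappeared into the boss. Finish still gripping the collar and holding it down there, screw on the flat and facing the notch, so that I can tighten the screw; leave the wheel head and the hex key where they lie.

Things in the scene. Friction and masses are not known exactly. Their poses are not given: they have to be found in the camera images.
- wheel: Banding wheel without its head: heavy grey round casting, fixed, 168 mm across at its foot. Origin on the spindle axis at table height, z up. Deck 50 mm above the table; splash rim round it, 140 mm inside, 5 mm thick, top at 74 mm, with a 32 mm wide key notch on the wheel's -x side (down to 60 mm, a white line on the deck before it). In the middle an aluminium boss, 55 mm across, top at 56 mm.
- spindle (a joint): Turn of the bright steel spindle in rad: 0 when its flat faces the key notch, growing anticlockwise seen from above; it starts at 0.45 to 2.6. It turns freely both ways with light friction (0.06 N m) and stays where it is left.
- spindle_top (a point): Centre of the spindle's upper end, 102 mm above the table, on the wheel's axis. The spindle is 24 mm in diameter with one flat all along it (19 mm from flat to back); it stands 32 mm out of the raised sleeve; its end has a 1.5 mm chamfer and a blue line that points to the flat. Axes: -x points out of the flat.
- flat (a point): Middle of the spindle's flat, 7 mm from the spindle axis and 88 mm above the table. The flat's chord is 19.5 mm wide. Axes: -x points out of the flat.
- sleeve (a joint): How far the sprung sleeve round the spindle is pushed down, in m: 0 raised (its top 70 mm above the table), 0.012 at its stop. Its red band has disappeared at 0.007. The spring pushes up with 4 N when raised and 0.7 N more for each mm.
- sleeve_top (a point): Centre of the top of the sprung steel sleeve, 34 mm in diameter, round the spindle; it moves down with the sleeve.
- collar_center (a point): Centre (half-way up) of the loose dark steel stop collar: 40 mm across, 27 mm bore, 26 mm high, 0.13 kg, lying on the table, bore upright. Axes: the screw points out along -x, z up. The brass set screw, 6 mm thick, reaches 5 mm into the bore (8.5 mm from the axis), so that the collar goes down the spindle only with the screw over the flat (within about 0.3 rad).
- screw_end (a point): Outer end of the collar's brass set screw, which stands 6.5 mm out of the collar: 26.5 mm from the collar's axis, 8 mm above its underside.
- wheel_head: The wheel head lifted off before: a turned aluminium disc with ring grooves, 190 mm in diameter, 12 mm thick, lying flat on the table at the right. Origin at the centre of its underside. To be left alone.
- hex_key: Small dark L-shaped hex key lying flat on the table in front of the wheel, long arm 90 mm, short arm 24 mm, 3.6 mm thick. Origin at the middle of its long arm. To be left alone.
Things that resemble listed ones, but are neither listed nor needed, are in the scene too. What is shaped like the part that bears collar_center but orange is not meant.

How it is judged:
By the outcome, as a careful person would: the job done as asked, in the order asked, and still so for the second after the job is handed in, while the arm keeps its last pose, push and grip.
It also fails if it takes over 61 s, if anything falls off the work surface, if the arm or the gripper's body presses on something with over 40 N, if the wrist force passes 120 N, or if a joint passes its speed limit or range.

## Robot

A 6-joint arm with a two-finger parallel gripper is mounted at the origin on a cart in front of the work surface, level with it; the furniture and walls round the work are solid. World frame = base frame: x ahead of the robot, y to its left, z up, the work surface at z = 0. Lengths are in m, angles in rad, forces in N, time in s.
With the tool pointing down it reaches from about 0.35 to 0.8 m from the base axis. Payload 7.3 kg.
Tool frame: the origin (TCP) lies midway between the tips of the shut fingers; the grasp point (between the pads) lies 19 mm behind it; z points along the fingers, x is the direction in which the jaws open and shut, and the axes are right-handed (so a half turn about z gives the same grasp; the last joint's range is limited). The gripper opens to 85 mm and grips with 20 to 120 N. Pads are 22 mm wide; open, the fingers measure 114 mm over their backs; the gripper's body (76 mm by 85 mm) begins 54 mm behind the grasp point. The pads swing forward as they close: fully open they stand 13 mm farther back than shut.
Start: joints at [-1.336, 0.342, 1.524, -0, 1.275, -0.146], TCP at [0.195, -0.487, 0.208] pointing down, gripper open.
Joint ranges: [-2.53, 2.53], [-0.77, 2.02], [0.04, 2.7], [-1, 4.14], [0.28, 2.66], [-3.11, 3.11]. Speed limits (rad/s): [2.57, 2.57, 3.14, 3.14, 3.14, 3.14].

## Interface

Orientations are given as [roll, pitch, yaw] about the fixed x, y, z axes, in that order (R = Rz(yaw) Ry(pitch) Rx(roll)).
In Python, from station import * gives the robot as it stands. The module is installed in compiled form; this text tells all that it offers.
- The arm moves only by the tool move_arm, never from a script. Its argument "increments" is a list of rows, each a list of 4 numbers: the shift along the tool's x, y, z in m, then the turn about the tool's z in degrees. In form: [[tx, ty, tz, spin], ...]. A call has 1 to 10 rows; each row shifts and turns the commanded pose from where the row before left it, along the tool's axes as they then stand; what a row does not reach is not made up. A row lasts 1/12 s, in which the tool goes at most 41.7 mm and 7.16 degrees, less where a joint would pass 70% of its speed; a pose out of reach is approached as far as the arm can. A call with a gripper value outside its range is refused whole. "fingers" is the opening, from -1 (shut) to 1 (fully open), so that 0 is half open, set as the call begins (left out, the last holds). The fingers move at their own pace and stop on an object; "force" is the grip in N (left out, the last holds). Time passes only in rows, so rows that do not move let the fingers close. It gives the time, the measured TCP pose, the force and the opening at its end, in the units of the state.
- get_obs(): the state, without advancing time (a new reading comes with each control period).
- capture(name): name is "scene" or "top" or "wrist"; returns a dict with "img" (400x640x3 uint8, blue, green, red), "intrinsics" (3x3 intrinsics, pixels), "k1" (the pictures are not rectified: a ray, as slopes to the right and down, at radius r is drawn at 1 + k1 r^2 times it, then the intrinsics apply), "position" and "orientation" of the camera in the world. Camera axes: x right, y up, looking along -z (the intrinsics and any distortion apply to the point x, -y, -z); pixel columns grow to the right and rows downward; lengths in m; the calibration is good to about 2 mm. A picture is of the moment at which its call begins. There is no depth.
- job_done(): hands the job in, once; it reports no verdict.
The state is a dict: "time": time; "joints": joint angles; "dq": joint speeds; "tau": joint torques, N m; "ee_pos": TCP position; "eef_rot": TCP orientation; "contact_force": force on the tool from outside, world axes, zero at the start; "torque": the same for the moment, N m; "gripper_width": finger opening in m.
Only numpy, scipy, OpenCV 4.12 (cv2) and the standard library are available. Lean on these libraries where they do the work, as an engineer would, in place of code of your own. Each camera call takes 0.05 s, during which the arm holds its last target.

## Working session

There is one attempt and no reset: what is moved stays moved. The work goes in short steps, Python scripts to look and compute and a tool call to move; the robot and the scene stay as the last step left them, time stands still between calls to the robot, and variables do not carry over. Pictures are saved under pics/ and viewed, and the job is handed in when it is done.

Besides the shell and the picture viewer there is one more tool, called after "Request:" as name(argument=value, ...) on one line, values as JSON. move_arm: Moves the arm, as the interface text tells. Its arguments: {"type":"object","properties":{"increments":{"type":"array","items":{"type":"array","items":{"type":"number"}}},"fingers":{"type":"number"},"force":{"type":"number"}},"required":["increments"]}

```bash
mkdir -p pics; cat > h.py <<'E'
from station import *
import numpy as np, cv2, pickle
def cap(n,save):
    c=capture(n); cv2.imwrite(f'pics/{save}.png',c['img']); pickle.dump(c,open(f'pics/{save}.pkl','wb')); return c
E
python3 - <<'E'
from h import *
print(get_obs())
for n in ['scene','top','wrist']:
    c=cap(n,n+'0'); print(n,c['position'],c['orientation'],c['intrinsics'],c['k1'])
E
```

```text
{'time': 0.0, 'joints': array([-1.33598089e+00,  3.42730691e-01,  1.52502836e+00,  2.22410532e-05,
        1.27539144e+00, -1.45984513e-01]), 'dq': array([-8.43565722e-04,  7.69293614e-04, -1.35837430e-03, -1.36321256e-03,
       -4.63455340e-07, -1.16641752e-03]), 'tau': array([-1.20555931e-03, -4.33679438e+01, -2.46014625e+01, -4.05771834e-04,
        7.75864057e-03, -5.20728548e-06]), 'ee_pos': array([ 0.19505511, -0.48694837,  0.20751789]), 'eef_rot': array([-3.14134500e+00,  1.53817524e-03, -1.19000268e+00]), 'contact_force': array([ 0.46916564, -0.6291919 ,  0.1542725 ]), 'torque': array([2.22253624e-02, 7.25762216e-05, 6.64897833e-03]), 'gripper_width': 0.08550743165306923}
scene [0.06600573 0.46750734 0.71037182] [ 0.90359215  0.00326706 -2.59745553] [[460.05955717   0.         330.53544031]
 [  0.         460.05955717 205.73152231]
 [  0.           0.           1.        ]] -0.11683180883821749
top [ 0.3876965  -0.21281736  1.01303086] [ 0.08370218  0.01827012 -1.56167452] [[401.53731691   0.         321.78021227]
 [  0.         401.53731691 194.36976283]
 [  0.           0.           1.        ]] -0.10256592494513173
wrist [ 0.2589647  -0.46043735  0.37292738] [-0.2768915   0.00291556 -1.18966471] [[304.1113509    0.         317.45546147]
 [  0.         304.1113509  198.77179464]
 [  0.           0.           1.        ]] -0.05150855719714231
```

View pics/scene0.png

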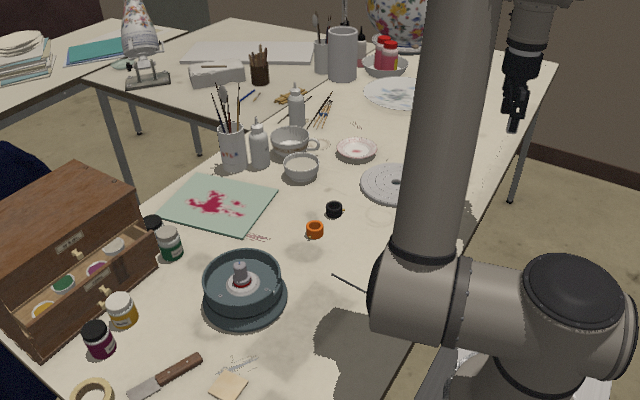

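View pics/top0.png

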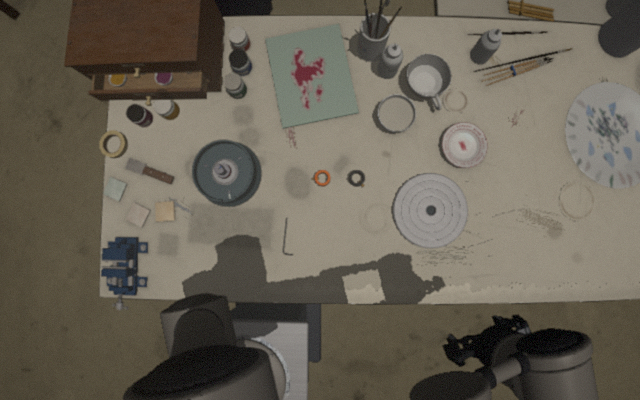

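View pics/wrist0.png

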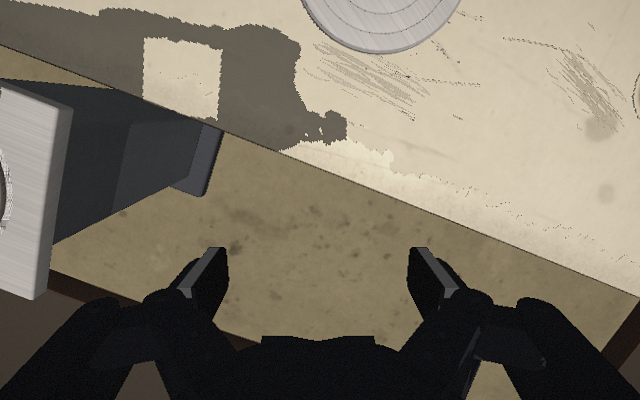

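```bash
cat >> h.py <<'E'
from scipy.spatial.transform import Rotation as Ro
from scipy.optimize import least_squares
def cam(save): return pickle.load(open(f'pics/{save}.pkl','rb'))
def ray(c,u,v):
    K=np.array(c['intrinsics']); 
    p=cv2.undistortPoints(np.array([[[u,v]]],float),K,np.array([c['k1'],0,0,0.]))[0,0]
    d=Ro.from_euler('xyz',c['orientation']).as_matrix()@np.array([p[0],-p[1],-1])
    return np.array(c['position']),d/np.linalg.norm(d)
def atz(c,u,v,z):
    o,d=ray(c,u,v); return o+d*(z-o[2])/d[2]
def tri(*obs):
    A=np.zeros((3,3));b=np.zeros(3)
    for c,u,v in obs:
        o,d=ray(c,u,v);M=np.eye(3)-np.outer(d,d);A+=M;b+=M@o
    x=np.linalg.solve(A,b); return x,[np.linalg.norm(np.cross(x-ray(*t)[0],ray(*t)[1])) for t in obs]
def proj(c,P):
    q=Ro.from_euler('xyz',c['orientation']).as_matrix().T@(np.array(P,float)-c['position'])
    x,y=q[0]/-q[2],-q[1]/-q[2]; f=1+c['k1']*(x*x+y*y)
    K=c['intrinsics']; return np.array([K[0][0]*f*x+K[0][2],K[1][1]*f*y+K[1][2]])
def crop(save,u0,v0,w,h,s,out):
    im=cv2.imread(f'pics/{save}.png')[v0:v0+h,u0:u0+w]
    cv2.imwrite(f'pics/{out}.png',cv2.resize(im,None,fx=s,fy=s,interpolation=cv2.INTER_CUBIC))
E
python3 - <<'E'
from h import *
crop('top0',180,130,200,90,4,'t0c'); crop('scene0',190,190,160,140,4,'s0c')
c=cam('top0')
print(atz(c,226,172,.06),atz(c,356,178,.026))
E
```

```text
[0.52005031 0.0375601  0.06      ] [ 0.51163517 -0.27832972  0.026     ]
```

View pics/t0c.png

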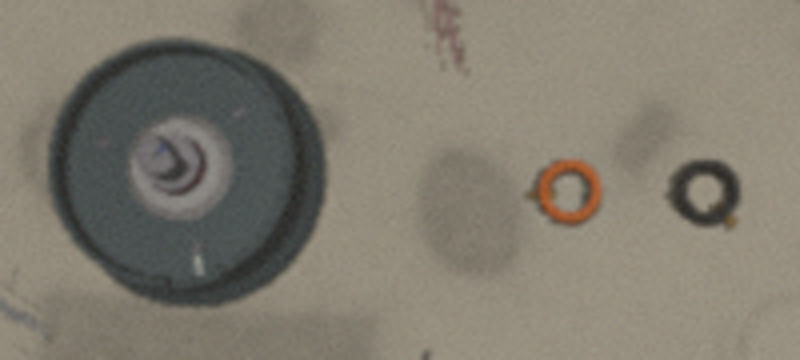

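View pics/s0c.png

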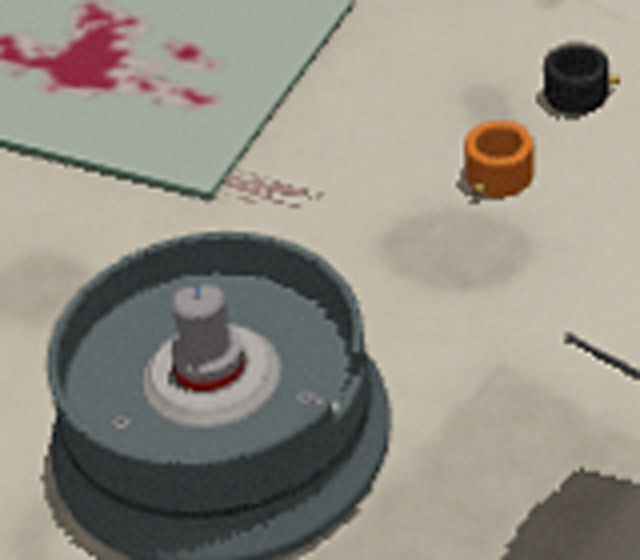

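```bash
cat >> h.py <<'E'
def plan(x,y,z,yaw=None,n=None):
    o=get_obs(); p=o['ee_pos'];R=Ro.from_euler('xyz',o['eef_rot']).as_matrix()
    d=R.T@(np.array([x,y,z])-p); cy=o['eef_rot'][2]
    dy=0 if yaw is None else (yaw-cy+np.pi)%(2*np.pi)-np.pi
    print('pos',p.round(4),'rot',o['eef_rot'].round(4),'tool delta mm',(d*1000).round(1),'spin deg',round(-np.degrees(dy),2))
    print('q6',o['joints'][5].round(3),'t',o['time'],'F',o['contact_force'].round(2),'w',o['gripper_width'])
    if n: print('per row mm',(d*1000/n).round(2),'spin',round(-np.degrees(dy)/n,2))
E
python3 - <<'E'
from h import *
plan(0.50,-0.26,0.20,n=10)
E
```

```text
pos [ 0.195  -0.4871  0.2077] rot [-3.1414e+00  1.1000e-03 -1.1900e+00] tool delta mm [ -97.5 -367.5    7.9] spin deg -0.0
q6 -0.146 t 0.15 F [-0.67  0.58  0.35] w 0.08553605710917958
per row mm [ -9.75 -36.75   0.79] spin -0.0
```

Request:
move_arm(increments=[[-0.01, -0.037, 0.001, 0], [-0.01, -0.037, 0.001, 0], [-0.01, -0.037, 0.001, 0], [-0.01, -0.037, 0.001, 0], [-0.01, -0.037, 0.001, 0], [-0.01, -0.037, 0.001, 0], [-0.01, -0.037, 0.001, 0], [-0.01, -0.037, 0.001, 0], [-0.01, -0.037, 0, 0], [-0.01, -0.037, 0, 0]])

```text
time: 0.98
ee_pos: [0.5027, -0.2555, 0.1999]
eef_rot: [3.141, 0.0, -1.19]
contact_force: [0.3, -1.1, -0.3]
gripper_width: 0.0854
```

```bash
python3 - <<'E'
from h import *
c=cap('wrist','w1'); plan(0.46,0.035,0.22,yaw=-1.19,n=9)
E
```

```text
pos [ 0.5074 -0.2511  0.1998] rot [-3.1378e+00  1.2000e-03 -1.1862e+00] tool delta mm [-283.   -63.4  -19.6] spin deg 0.22
q6 0.588 t 1.0333 F [ 0.82  4.11 -0.93] w 0.08562807083833077
per row mm [-31.45  -7.05  -2.17] spin 0.02
```

View pics/w1.png

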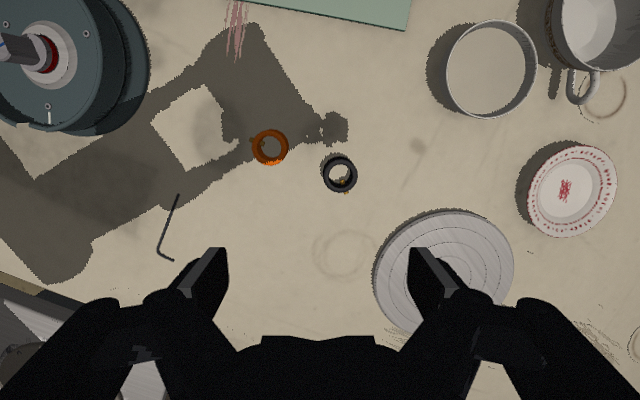

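```bash
python3 - <<'E'
from h import *
c=cap('wrist','w2'); o=get_obs();print(o['ee_pos'],o['dq'].round(3)); crop('w2',280,130,120,90,6,'w2c')
E
```

```text
[ 0.50493993 -0.2532385   0.19964442] [-0.082 -0.023  0.05  -0.045  0.001 -0.067]
```

View pics/w2c.png

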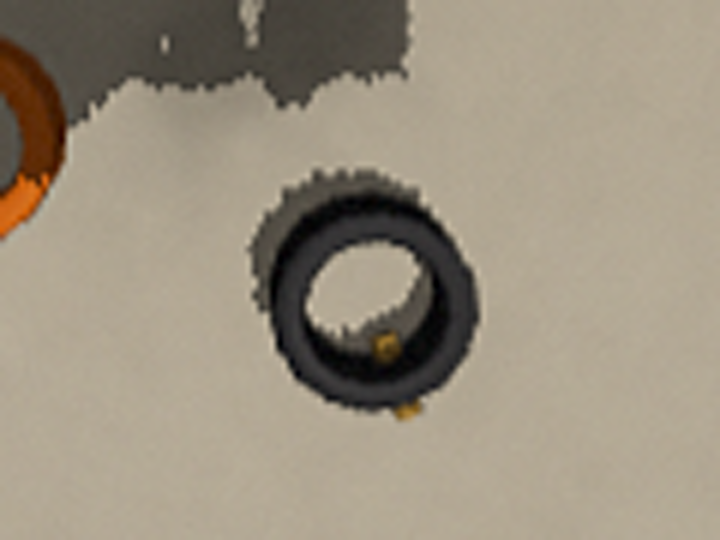

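Request:
move_arm(increments=[[-0.031, -0.007, -0.002, 0], [-0.031, -0.007, -0.002, 0], [-0.031, -0.007, -0.002, 0], [-0.031, -0.007, -0.002, 0], [-0.031, -0.007, -0.002, 0], [-0.031, -0.007, -0.002, 0], [-0.031, -0.007, -0.002, 0], [-0.031, -0.007, -0.002, 0], [-0.031, -0.007, -0.002, 0], [0, 0, 0, 0]])

```text
time: 1.92
ee_pos: [0.4549, 0.0292, 0.2185]
eef_rot: [-3.141, 0.002, -1.186]
contact_force: [-0.3, 0.1, 0.8]
gripper_width: 0.0851
```

```bash
python3 - <<'E'
from h import *
capture('wrist');c=cap('wrist','w3'); o=get_obs();print(o['ee_pos'],o['dq'].round(3))
E
```

```text
[0.45595038 0.0257527  0.21824401] [-0.041  0.013 -0.009 -0.004 -0.004 -0.007]
```

View pics/w3.png

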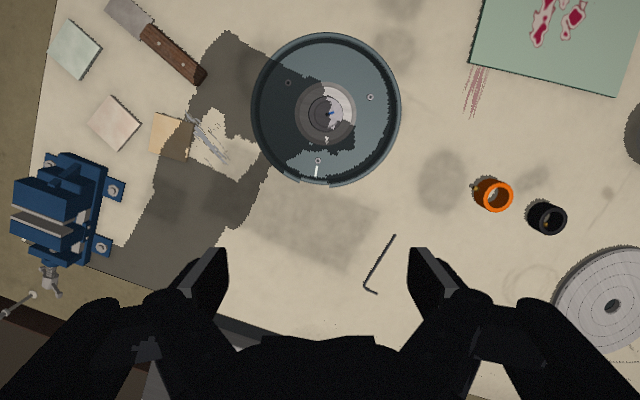

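```bash
python3 - <<'E'
from h import *
crop('w3',245,25,165,165,4.5,'w3w'); crop('w3',500,180,100,75,7,'w3c')
E
```

```text
(no output)
```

View pics/w3w.png

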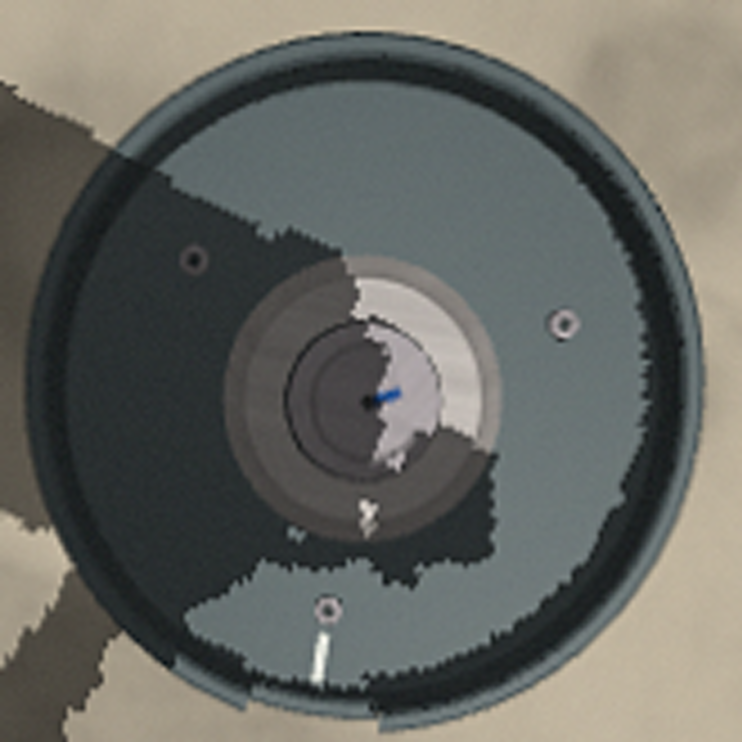

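View pics/w3c.png

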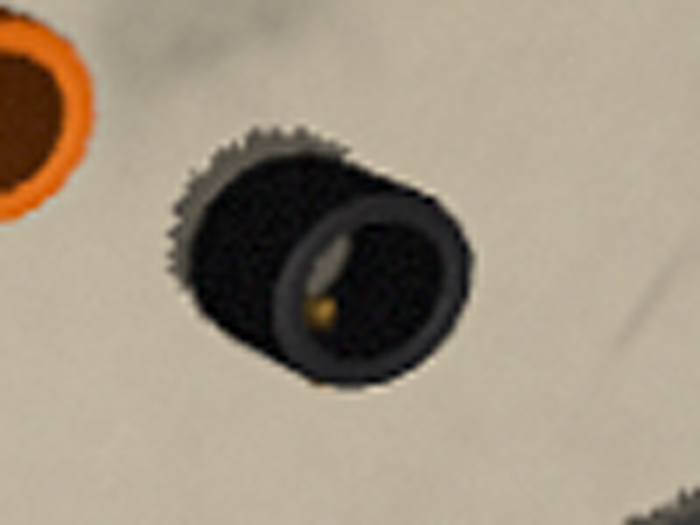

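```bash
python3 - <<'E'
from h import *
a=cam('w2');b=cam('w3');t=cam('top0')
x=tri((a,342.5,181),(b,553.3,221.4));print('collar top',x)
x=tri((a,342.5,181),(b,553.3,221.4),(t,180+705/4,130+190/4));print('w top',x)
C=x[0]
for q in [(344.5,187.7),(348,198.5)]:
    p=atz(a,*q,.008);print('screw',p,np.degrees(np.arctan2(*(p-C)[1::-1])))
s=atz(b,327.4,114.1,.102);e=atz(b,333.9,112.3,.102);print('spindle',s,e,'flatdir',np.degrees(np.arctan2(*(e-s)[1::-1])))
# deck circle inner/outer rim centre
l1=atz(b,317.2,165.7,.05);l2=atz(b,315.7,176.8,.05);print('line',l1,l2)
for l in(l1,l2):print(np.degrees(np.arctan2(*(l-s)[1::-1])))
print('linedir',np.degrees(np.arctan2(*(l2-l1)[1::-1])))
n1=atz(b,245+248/4.5,25+705/4.5,.074);n2=atz(b,245+380/4.5,25+728/4.5,.074)
print('notch',n1,n2,np.linalg.norm(n1-n2),np.degrees(np.arctan2(*((n1+n2)/2-s)[1::-1])))
# rim outer circle 26..704 x, 32..732 y
for z,u,v in [(.074,365,380),(.056,362,399)]: print(atz(b,245+u/4.5,25+v/4.5,z))
print('top sp',tri((b,327.4,114.1),(cam('scene0'),190+197/4,190+297/4)))
crop('top0',205,150,45,60,12,'t0s');crop('scene0',225,255,40,45,14,'s0s')
E
```

```text
collar top (array([ 0.51165832, -0.2781668 ,  0.024839  ]), [np.float64(0.0005419967940726628), np.float64(0.0005419967940728353)])
w top (array([ 0.5121114 , -0.27848479,  0.02488284]), [np.float64(0.000444737256467702), np.float64(0.0009850913015423761), np.float64(0.0010512742536630513)])
screw [ 0.50261572 -0.2862133   0.008     ] -140.85793765932485
screw [ 0.49178587 -0.29556134  0.008     ] -139.9646088125412
spindle [0.52132947 0.04579759 0.102     ] [0.52496354 0.04100919 0.102     ] flatdir -52.803909455248466
line [0.46634579 0.03352903 0.05      ] [0.45410244 0.03038254 0.05      ]
-167.4215895754073
-167.08542683324288
linedir -165.58714772503617
notch [0.4478932  0.04521858 0.074     ] [0.45432529 0.01477081 0.074     ] 0.0311197498330425 -167.31702232510528
[0.52515403 0.04784059 0.074     ]
[0.52129967 0.04649417 0.056     ]
top sp (array([0.52112545, 0.04561686, 0.10324799]), [np.float64(0.00029215040987843455), np.float64(0.0002921504098785014)])
```

View pics/s0s.png

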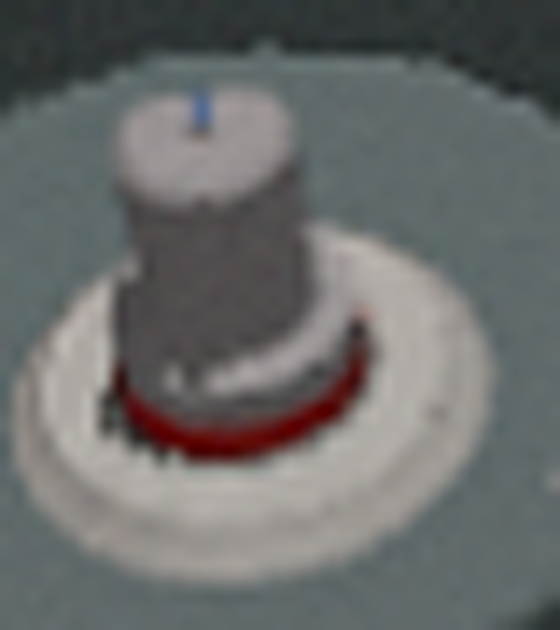

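```bash
python3 - <<'E'
from h import *
plan(0.5212,0.0457,0.15,yaw=np.radians(127.2),n=4)
E
```

```text
pos [0.456  0.0258 0.2182] rot [ 3.1415e+00 -6.0000e-04 -1.1877e+00] tool delta mm [  5.9 -68.   68.2] spin deg 164.75
q6 1.077 t 2.0167 F [-0.11  0.53  0.17] w 0.08539912111373449
per row mm [  1.46 -17.    17.06] spin 41.19
```

Request:
move_arm(increments=[[0.0015, -0.017, 0.008, 0], [0.0015, -0.017, 0.008, 0], [0.0015, -0.017, 0.008, 0], [0.0015, -0.017, 0.008, 0], [0, 0, 0.01, -5], [0, 0, 0.01, -5], [0, 0, 0.01, -5], [0, 0, 0, 0], [0, 0, 0, 0]])

```text
time: 2.77
ee_pos: [0.5215, 0.0437, 0.1557]
eef_rot: [3.14, 0.001, -0.932]
contact_force: [0.8, -1.1, 0.8]
gripper_width: 0.0851
```

```bash
python3 - <<'E'
from h import *
c=cap('wrist','w4');plan(0.5212,0.0457,0.077,yaw=np.radians(-52.8),n=4); crop('w4',220,60,200,150,4,'w4c')
print(proj(c,(.5212,.0457,.102)))
E
```

```text
pos [0.5219 0.0439 0.1563] rot [ 3.1413e+00 -2.0000e-04 -9.3230e-01] tool delta mm [-1.9 -0.5 79.3] spin deg -0.62
q6 0.87 t 2.8167 F [-0.8  -0.56  0.42] w 0.08548423540703581
per row mm [-0.47 -0.13 19.83] spin -0.15
[316.99528787 206.82142456]
```

View pics/w4c.png

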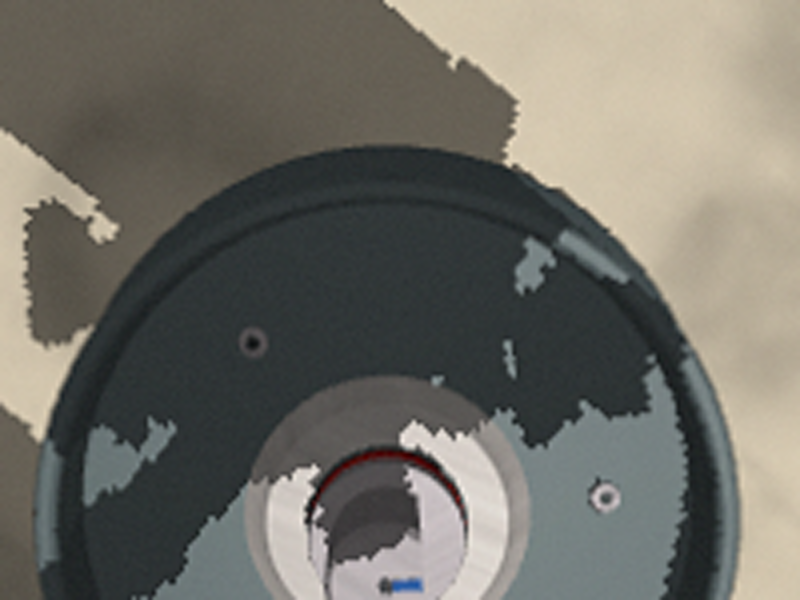

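Request:
move_arm(increments=[[-0.001, 0, 0.025, 0], [-0.001, 0, 0.025, 0], [0, 0, 0.02, 0], [0, 0, 0.009, 0], [0, 0, 0, 0], [0, 0, 0, 0]])

```text
time: 3.32
ee_pos: [0.5211, 0.0463, 0.0779]
eef_rot: [-3.141, -0.001, -0.929]
contact_force: [0.8, -0.7, 0.6]
gripper_width: 0.085
```

Request:
move_arm(increments=[[0, 0, 0, 0], [0, 0, 0, 0], [0, 0, 0, 0], [0, 0, 0, 0], [0, 0, 0, 0], [0, 0, 0, 0], [0, 0, 0, 0], [0, 0, 0, 0]], fingers=-1, force=30)

```text
time: 3.98
ee_pos: [0.5206, 0.0467, 0.0777]
eef_rot: [-3.141, -0.001, -0.928]
contact_force: [-1.3, 0.4, 5.9]
gripper_width: 0.0156
```

```bash
python3 - <<'E'
from h import *
c=cap('wrist','w5');plan(0.5212,0.0457,0.077,yaw=np.radians(-52.8)); crop('w5',220,150,200,150,4,'w5c')
cap('scene','s5');crop('s5',190,190,120,140,4,'s5c')
E
```

```text
pos [0.5206 0.0467 0.0777] rot [-3.1411e+00 -5.0000e-04 -9.2810e-01] tool delta mm [1.1 0.1 0.7] spin deg -0.38
q6 0.871 t 4.0333 F [-0.84 -0.03  5.55] w 0.015237208589666635
```

View pics/w5c.png

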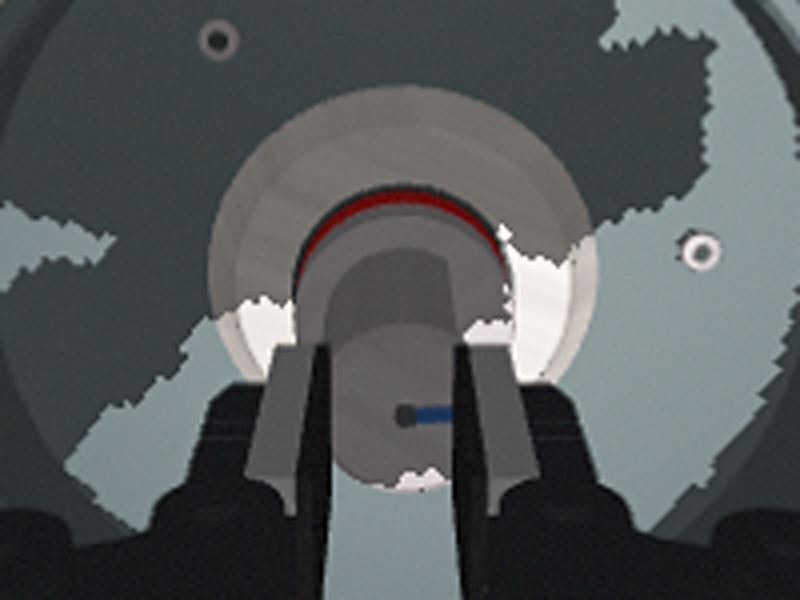

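View pics/s5c.png

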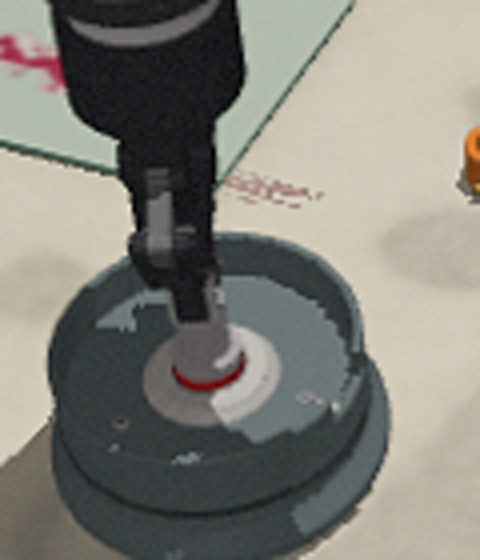

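Request:
move_arm(increments=[[0, 0, 0, 5], [0, 0, 0, 6], [0, 0, 0, 6], [0, 0, 0, 6], [0, 0, 0, 6], [0, 0, 0, 6], [0, 0, 0, 6], [0, 0, 0, 6], [0, 0, 0, 6], [0, 0, 0, 4]])

```text
time: 4.92
ee_pos: [0.5224, 0.0469, 0.0779]
eef_rot: [-3.138, 0.002, -1.928]
contact_force: [3.8, 1.0, 1.2]
gripper_width: 0.0155
```

Request:
move_arm(increments=[[0, 0, 0, 6], [0, 0, 0, 6], [0, 0, 0, 6], [0, 0, 0, 6], [0, 0, 0, 6], [0, 0, 0, 6], [0, 0, 0, 6], [0, 0, 0, 6], [0, 0, 0, 6], [0, 0, 0, 3]])

```text
time: 5.75
ee_pos: [0.5222, 0.0465, 0.0789]
eef_rot: [-3.14, 0.004, -2.923]
contact_force: [-0.8, -0.4, 11.2]
gripper_width: -0.0002
```

Request:
move_arm(increments=[[0, 0, 0, 0], [0, 0, 0, 0]])

```text
time: 5.92
ee_pos: [0.5222, 0.0465, 0.0789]
eef_rot: [-3.14, 0.004, -2.918]
contact_force: [0.2, 0.9, 10.7]
gripper_width: 0.0
```

```bash
python3 - <<'E'
from h import *
c=cap('wrist','w6');plan(0.5212,0.0457,0.077,yaw=np.radians(-167.2)); 
E
```

```text
pos [0.5222 0.0465 0.0789] rot [-3.1402  0.0043 -2.9179] tool delta mm [ 1.1 -0.6  1.9] spin deg 0.02
q6 2.861 t 5.9667 F [ 0.11 -0.44 10.13] w 3.083778190399913e-05
```

View pics/w6.png

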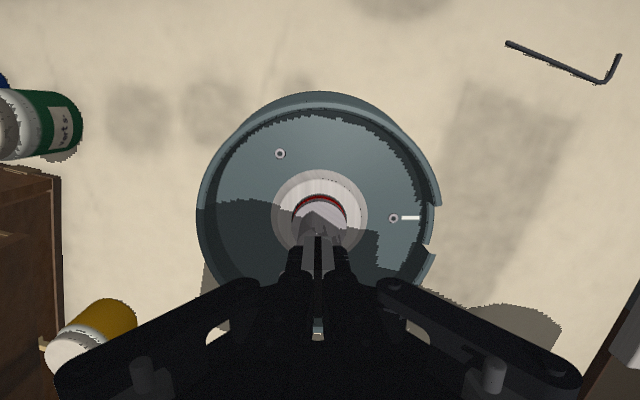

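```bash
python3 - <<'E'
from h import *
cap('scene','s6');crop('s6',190,190,120,140,4,'s6c'); crop('w6',260,170,120,100,6,'w6c')
E
```

```text
(no output)
```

View pics/s6c.png

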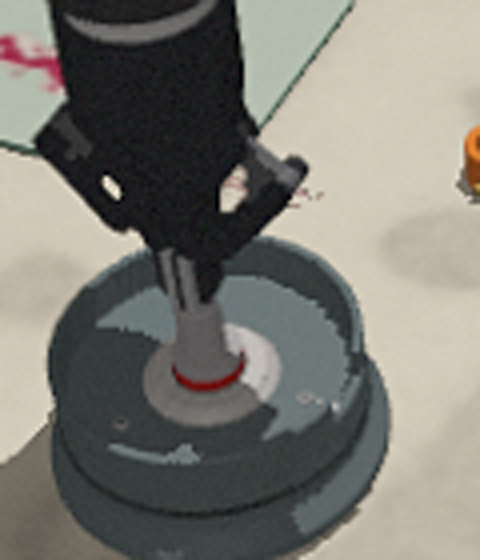

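View pics/w6c.png

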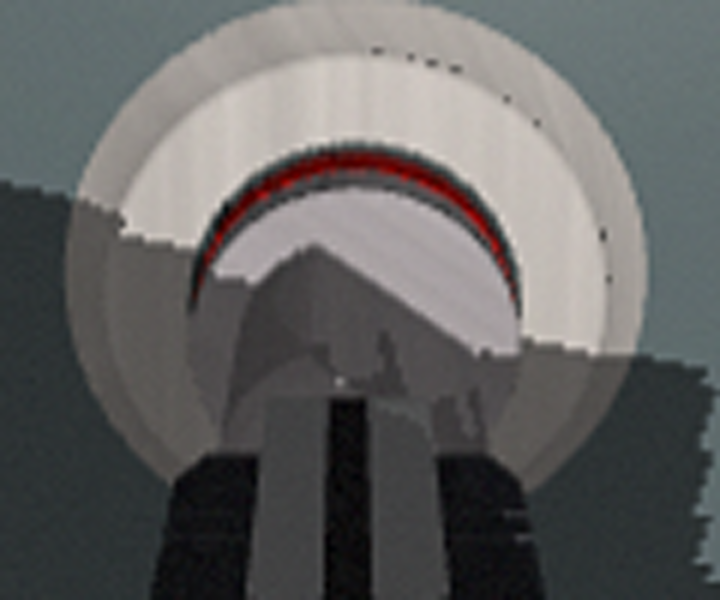

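```bash
python3 - <<'E'
from h import *
c=cam('w6');o=get_obs();T=o['ee_pos'];print(T,proj(c,T),proj(c,T+[0,0,.023]),c['position']-T)
print(proj(c,(.5212,.0457,.102)))
print(c['position'], cam('w3')['position'])
print(tri((c,316.7,236.7),(cam('s6'),190+178/4,190+305/4)))
E
```

```text
[0.52219111 0.04651042 0.07890101] [316.94588897 233.12648816] [316.72402099 250.23705124] [ 0.01421137 -0.06627598  0.16540477]
[318.9643343  249.30573903]
[ 0.53640248 -0.01976556  0.24430578] [0.51929852 0.05411768 0.38370098]
(array([0.52706952, 0.04566627, 0.09456299]), [np.float64(0.005054298187220645), np.float64(0.0050542981872206275)])
```

Request:
move_arm(increments=[[0, 0, -0.02, 0], [0, 0, -0.04, 0], [0, 0, -0.02, 0], [0, 0, 0, 0], [0, 0, 0, 0]], fingers=1)

```text
time: 6.43
ee_pos: [0.521, 0.0466, 0.158]
eef_rot: [-3.141, 0.002, -2.918]
contact_force: [0.1, -0.9, -0.8]
gripper_width: 0.0606
```

```bash
python3 - <<'E'
from h import *
cap('scene','s7');crop('s7',190,150,140,150,4,'s7c'); c=cap('wrist','w7'); crop('w7',220,130,200,150,4,'w7c');plan(0.5212,0.0457,0.055,yaw=np.radians(-167.2))
print(proj(c,(.5212,.0457,.102)))
E
```

```text
pos [0.5196 0.0467 0.1561] rot [ 3.1411e+00 -2.0000e-03 -2.9179e+00] tool delta mm [ -1.5  -1.4 101.1] spin deg 0.02
q6 2.861 t 6.5333 F [-0.09  0.87  0.3 ] w 0.07431823477755324
[315.83231134 203.94427155]
```

View pics/w7c.png

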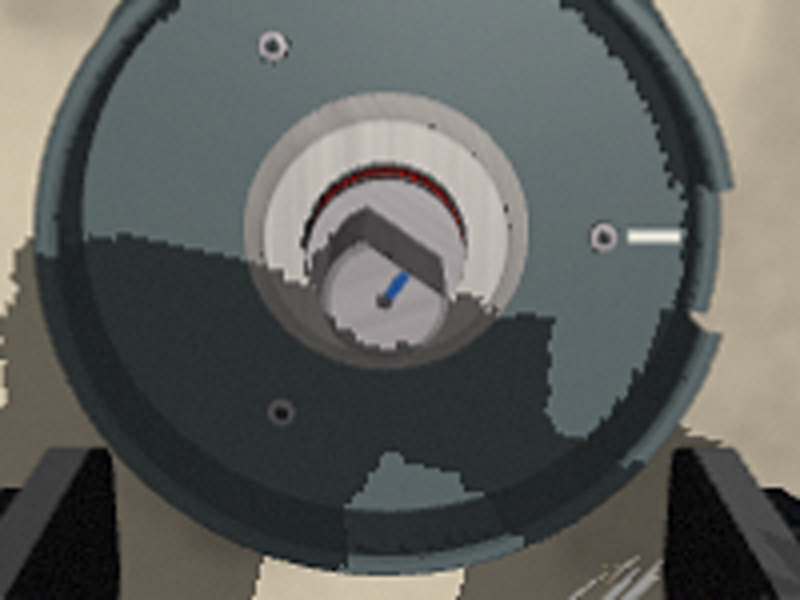

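View pics/s7c.png

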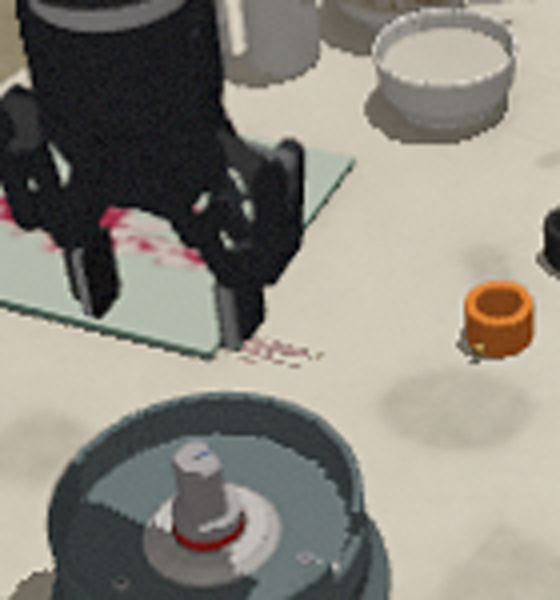

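Request:
move_arm(increments=[[-0.001, -0.001, 0.01, -6], [0, 0, 0.01, -6], [0, 0, 0.01, -6], [0, 0, 0.01, -6], [0, 0, 0.01, -7], [0, 0, 0.01, -7], [0, 0, 0.01, -7], [0, 0, 0.01, -7], [0, 0, 0, 0], [0, 0, 0, 0]])

```text
time: 7.37
ee_pos: [0.5205, 0.0459, 0.0757]
eef_rot: [3.138, -0.001, -2.014]
contact_force: [-0.8, -0.3, -0.1]
gripper_width: 0.0854
```

```bash
python3 - <<'E'
from h import *
c=cap('wrist','w8'); crop('w8',220,150,200,150,4,'w8c');plan(0.5212,0.0457,0.055,yaw=np.radians(-115.2))
E
```

```text
pos [0.5211 0.0459 0.0765] rot [ 3.1399e+00 -8.0000e-04 -2.0142e+00] tool delta mm [ 0.1 -0.2 21.5] spin deg -0.21
q6 1.956 t 7.4167 F [0.02 0.35 0.63] w 0.08559415563649433
```

View pics/w8c.png

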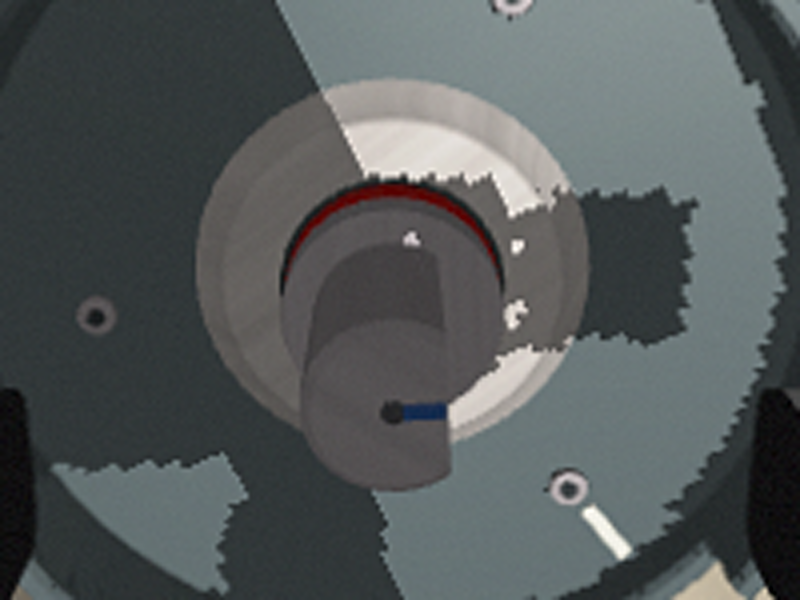

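Request:
move_arm(increments=[[0, 0, 0.008, 0], [0, 0, 0.008, 0], [0, 0, 0.004, 0], [0, 0, 0, 0]])

```text
time: 7.75
ee_pos: [0.5208, 0.0459, 0.056]
eef_rot: [3.14, -0.001, -2.011]
contact_force: [-1.1, 0.4, 0.1]
gripper_width: 0.0851
```

Request:
move_arm(increments=[[0, 0, 0, 0], [0, 0, 0, 0], [0, 0, 0, 0], [0, 0, 0, 0], [0, 0, 0, 0], [0, 0, 0, 0], [0, 0, 0, 0], [0, 0, 0, 0], [0, 0, 0, 0]], fingers=-1, force=30)

```text
time: 8.5
ee_pos: [0.5226, 0.0474, 0.0577]
eef_rot: [-3.14, 0.003, -2.01]
contact_force: [2.5, 7.3, 1.3]
gripper_width: 0.0182
```

```bash
python3 - <<'E'
from h import *
c=cap('wrist','w9'); crop('w9',220,150,200,150,4,'w9c');plan(0.5212,0.0457,0.055,yaw=np.radians(-115.2))
cap('scene','s9');crop('s9',190,190,120,140,4,'s9c')
E
```

```text
pos [0.5226 0.0473 0.0577] rot [-3.1402e+00  2.8000e-03 -2.0105e+00] tool delta mm [2.1 0.6 2.7] spin deg 0.0
q6 1.952 t 8.55 F [ 2.23  6.47 -0.3 ] w 0.017918578118962195
```

View pics/w9c.png

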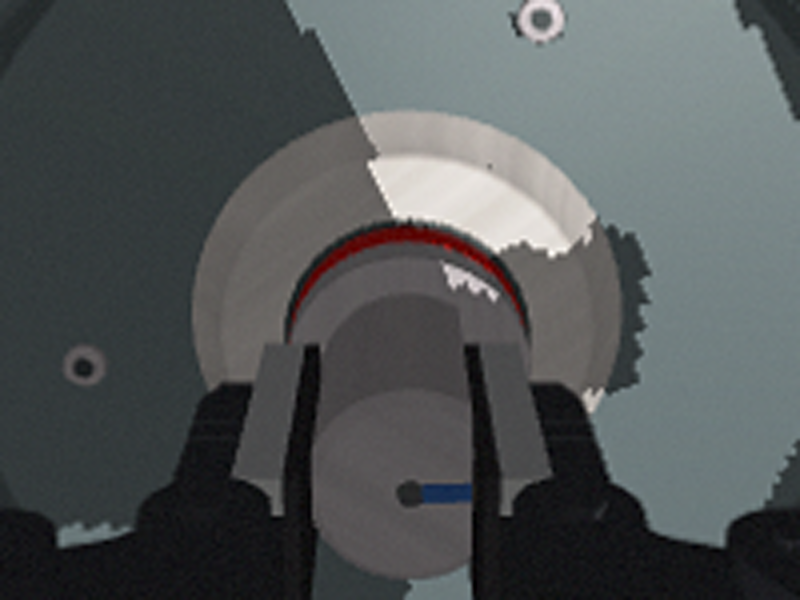

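View pics/s9c.png

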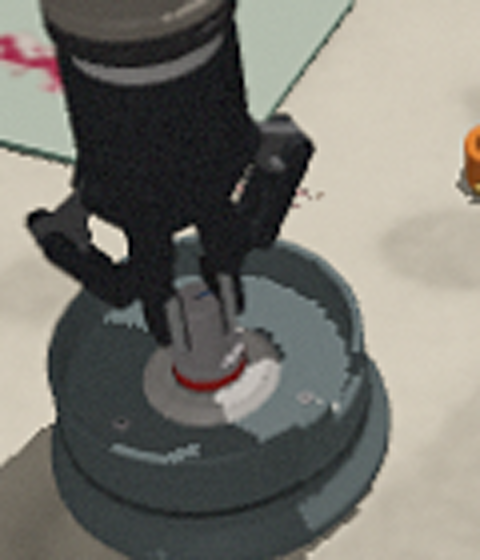

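Request:
move_arm(increments=[[-0.002, 0, 0, 0], [0, -0.0003, 0, 6], [0, -0.0003, 0, 6.5], [0, -0.0003, 0, 6.5], [0, -0.0003, 0, 6.5], [0, -0.0003, 0, 6.5], [0, -0.0003, 0, 6.5], [0, -0.0003, 0, 6.5], [0, -0.0003, 0, 7], [0, 0, 0, 0]])

```text
time: 9.43
ee_pos: [0.524, 0.046, 0.0577]
eef_rot: [-3.141, 0.0, -2.922]
contact_force: [-2.1, -0.5, 5.9]
gripper_width: 0.0182
```

```bash
python3 - <<'E'
from h import *
capture('top');c=cap('wrist','w10'); crop('w10',220,150,220,150,3.6,'w10c');plan(0.5212,0.0457,0.055,yaw=np.radians(-167.2))
E
```

```text
pos [0.524  0.046  0.0577] rot [-3.1414e+00  1.0000e-04 -2.9151e+00] tool delta mm [2.8 0.4 2.7] spin deg 0.18
q6 2.857 t 9.5333 F [-1.73 -0.54  5.3 ] w 0.018162316404691067
```

View pics/w10c.png

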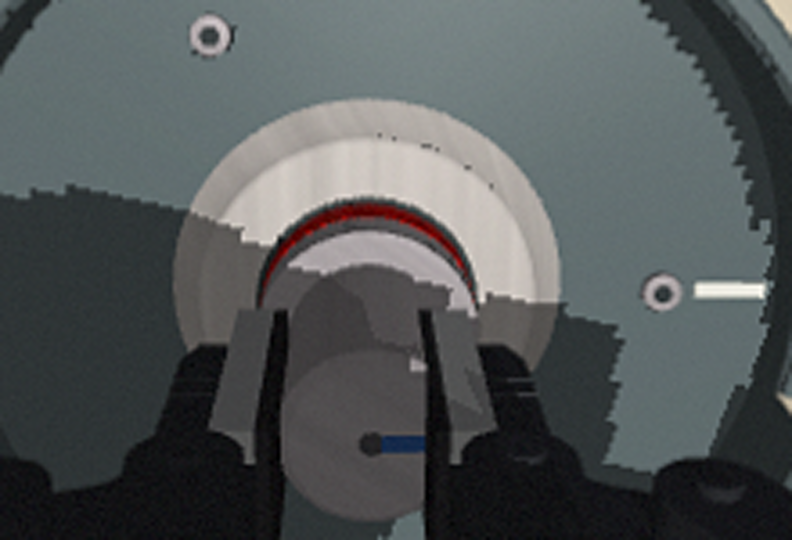

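Request:
move_arm(increments=[[0, 0, 0, 0], [0, 0, 0, 0], [0, 0, 0, 0], [0, 0, 0, 0], [0, 0, 0, 0], [0, 0, -0.03, 0], [0, 0, -0.04, 0], [0, 0, -0.04, 0]], fingers=1)

```text
time: 10.2
ee_pos: [0.5231, 0.0461, 0.1676]
eef_rot: [3.141, -0.003, -2.918]
contact_force: [2.3, -1.2, -0.1]
gripper_width: 0.0853
```

Request:
move_arm(increments=[[0, 0, 0, -6], [0, 0, 0, -7], [0, 0, 0, -7], [0, 0, 0, -7], [0, 0, 0, -7], [0, 0, 0, -7], [0, 0, 0, -7], [0, 0, 0, -7], [0, 0, 0, -7], [0, 0, 0, -7]])

```text
time: 11.03
ee_pos: [0.524, 0.046, 0.1671]
eef_rot: [3.141, -0.0, -1.707]
contact_force: [-0.3, -0.7, 0.7]
gripper_width: 0.0855
```

```bash
python3 - <<'E'
from h import *
cap('scene','s11');crop('s11',190,150,140,150,4,'s11c');c=cap('wrist','w11'); crop('w11',220,100,220,150,3.6,'w11c');plan(0.512,-0.2784,0.12,yaw=np.radians(-50),n=10)
# tip depth in tool frame: w6 and w8
for n,u,v,T,yaw in [('w6',316.7,236.7,(.5222,.0465,.0789),-2.918),('w9',292,236,(.5226,.0473,.0577),-2.0105)]:
    c=cam(n)
    for dz in (0,.01,.015,.02,.025,.03):
        P=np.array(T)+.011*np.array([-np.sin(yaw),np.cos(yaw),0])+[0,0,dz]; print(n,dz,proj(c,P))
E
```

```text
pos [0.524  0.046  0.1671] rot [ 3.1414e+00 -1.0000e-04 -1.7120e+00] tool delta mm [322.9 -33.8  47.1] spin deg -48.09
q6 1.654 t 11.1333 F [-0.11  0.41 -0.16] w 0.08534446192011132
per row mm [32.29 -3.38  4.71] spin -4.81
w6 0 [316.92905485 215.28662537]
w6 0.01 [316.83696788 221.27429442]
w6 0.015 [316.78679787 224.53674206]
w6 0.02 [316.73354053 228.00018233]
w6 0.025 [316.67690423 231.68362587]
w6 0.03 [316.6165597  235.60853671]
w9 0 [319.04581078 215.77858888]
w9 0.01 [319.07800509 221.79498591]
w9 0.015 [319.09551959 225.07282406]
w9 0.02 [319.11409232 228.55239904]
w9 0.025 [319.13382125 232.25277019]
w9 0.03 [319.15481676 236.19545347]
```

View pics/w11c.png

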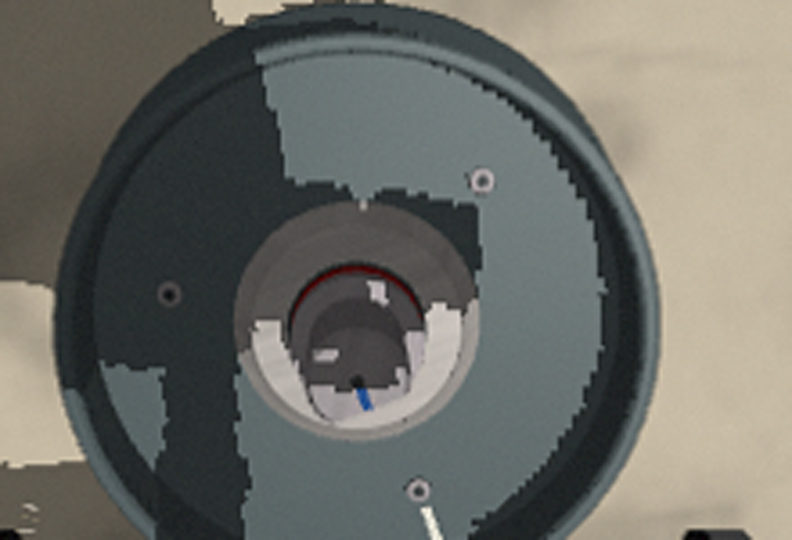

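Request:
move_arm(increments=[[0.02, -0.002, 0, 0], [0.034, -0.004, 0.005, 0], [0.036, -0.004, 0.005, 0], [0.036, -0.004, 0.005, 0], [0.036, -0.004, 0.005, 0], [0.036, -0.004, 0.005, 0], [0.036, -0.004, 0.005, 0], [0.036, -0.004, 0.005, 0], [0.034, -0.002, 0.006, 0], [0.019, -0.002, 0.006, 0]])

```text
time: 11.97
ee_pos: [0.5111, -0.2823, 0.1198]
eef_rot: [-3.141, -0.001, -1.72]
contact_force: [-0.3, 0.1, -0.2]
gripper_width: 0.0851
```

Request:
move_arm(increments=[[0, 0, 0, -6], [0, 0, 0, -7], [0, 0, 0, -7], [0, 0, 0, -7], [0, 0, 0, -7], [0, 0, 0, -7], [0, 0, 0, -7], [0, 0, 0, 0], [0, 0, 0, 0]], fingers=0.6)

```text
time: 12.72
ee_pos: [0.5117, -0.2785, 0.1201]
eef_rot: [3.142, 0.0, -0.882]
contact_force: [-0.2, -0.2, 0.3]
gripper_width: 0.0683
```

```bash
python3 - <<'E'
from h import *
c=cap('wrist','w12'); crop('w12',220,130,200,150,4,'w12c');plan(0.512,-0.2784,-.02,yaw=np.radians(-50),n=10)
print(proj(c,(.512,-.2784,.026)))
E
```

```text
pos [ 0.5117 -0.2785  0.1201] rot [ 3.1415e+00  1.0000e-04 -8.8170e-01] tool delta mm [ 1.000e-01 -3.000e-01  1.401e+02] spin deg -0.52
q6 0.252 t 12.7667 F [-0.16 -0.69  0.26] w 0.06821456591302477
per row mm [ 1.000e-02 -3.000e-02  1.401e+01] spin -0.05
[319.25278458 194.01626483]
```

View pics/w12.png

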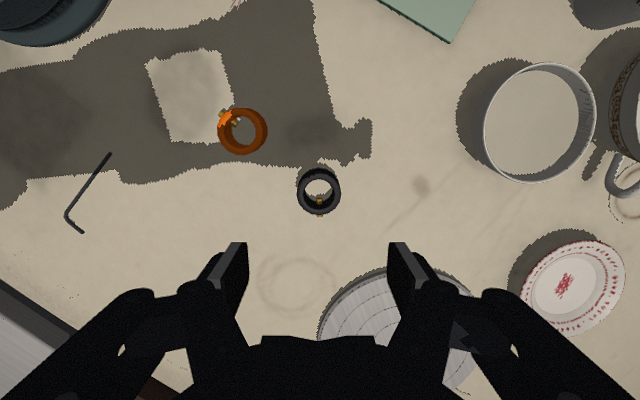

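View pics/w12c.png

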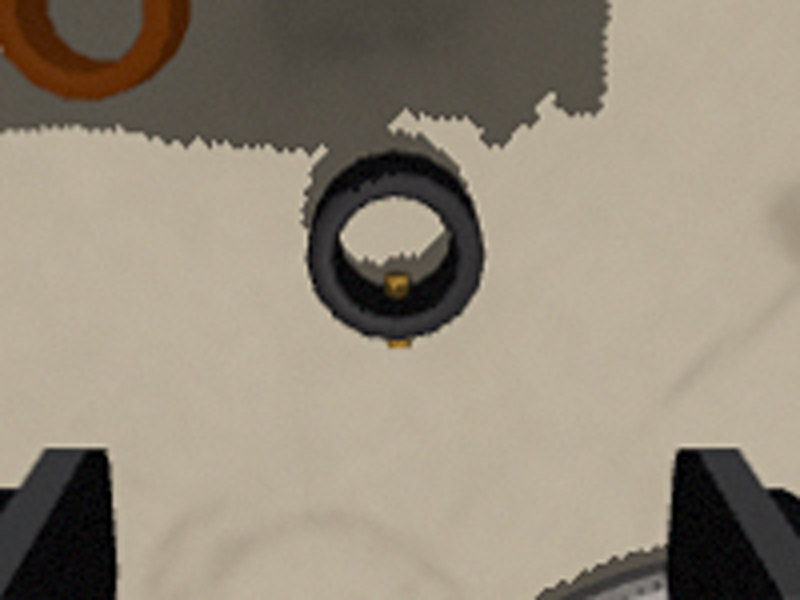

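Request:
move_arm(increments=[[0, 0, 0.02, 0], [0, 0, 0.03, 0], [0, 0, 0.03, 0], [0, 0, 0.03, 0], [0, 0, 0.015, 0], [0, 0, 0, 0], [0, 0, 0, 0]])

```text
time: 13.35
ee_pos: [0.5115, -0.2784, -0.0052]
eef_rot: [3.141, 0.001, -0.879]
contact_force: [1.2, -0.2, 0.5]
gripper_width: 0.0681
```

```bash
python3 - <<'E'
from h import *
c=cap('wrist','w13'); c=cap('scene','s13');crop('s13',270,130,130,100,6,'s13c');plan(0.512,-0.2784,-.02,yaw=np.radians(-50),n=10)
E
```

```text
pos [ 0.5127 -0.2792 -0.0034] rot [-3.141e+00 -2.500e-03 -8.775e-01] tool delta mm [-1.1  0.  16.6] spin deg -0.28
q6 0.248 t 13.45 F [ 0.06 -0.19  1.  ] w 0.0684988321006333
per row mm [-0.11  0.    1.66] spin -0.03
```

View pics/w13.png

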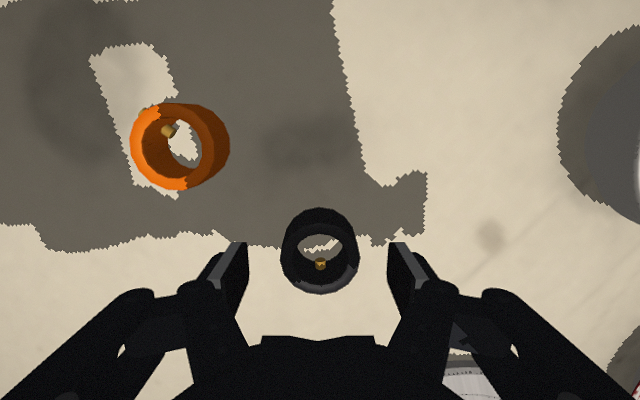

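View pics/s13c.png

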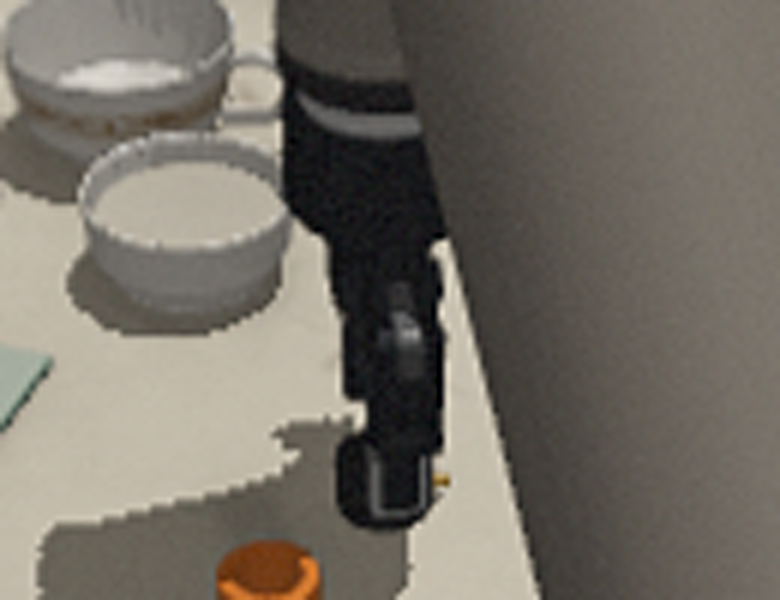

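Request:
move_arm(increments=[[0, 0, 0.006, 0], [0, 0, 0.006, 0], [0, 0, 0, 0], [0, 0, 0, 0]])

```text
time: 13.78
ee_pos: [0.5116, -0.2784, -0.0169]
eef_rot: [3.141, 0.0, -0.876]
contact_force: [-0.4, 0.7, 0.0]
gripper_width: 0.0682
```

Request:
move_arm(increments=[[0, 0, 0, 0], [0, 0, 0, 0], [0, 0, 0, 0], [0, 0, 0, 0], [0, 0, 0, 0], [0, 0, 0, 0]], fingers=-1, force=50)

```text
time: 14.28
ee_pos: [0.5119, -0.2787, -0.0161]
eef_rot: [-3.141, -0.001, -0.876]
contact_force: [-2.3, 0.5, 5.8]
gripper_width: 0.0389
```

```bash
python3 - <<'E'
from h import *
c=cap('wrist','w14'); crop('w14',220,150,200,150,4,'w14c');plan(0.512,-0.2784,-.02,yaw=np.radians(-50),n=10)
E
```

```text
pos [ 0.512  -0.2787 -0.0161] rot [-3.1414e+00 -9.0000e-04 -8.7590e-01] tool delta mm [-0.2 -0.2  3.9] spin deg -0.19
q6 0.246 t 14.3333 F [-1.28  0.87  5.35] w 0.03904554943795473
per row mm [-0.02 -0.02  0.39] spin -0.02
```

View pics/w14c.png

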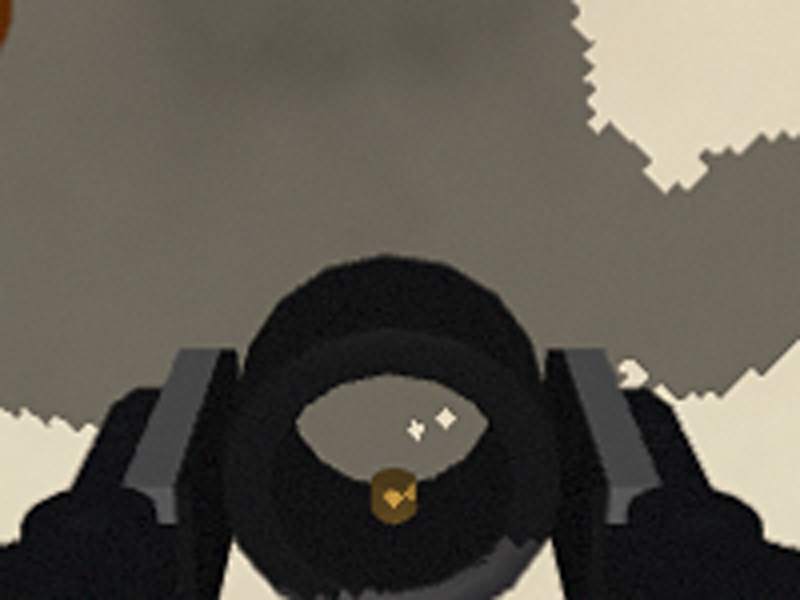

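Request:
move_arm(increments=[[0, 0, -0.01, 0], [0, 0, -0.02, 0], [0, 0, -0.03, 0], [0, 0, -0.03, 0], [0, 0, -0.03, 0], [0, 0, -0.025, 0], [0, 0, 0, 0], [0, 0, 0, 0]])

```text
time: 15.0
ee_pos: [0.5124, -0.2789, 0.1299]
eef_rot: [-3.141, -0.003, -0.876]
contact_force: [0.4, 0.1, -1.1]
gripper_width: 0.0382
```

```bash
python3 - <<'E'
from h import *
c=cap('wrist','w15'); crop('w15',220,150,200,150,4,'w15c');plan(0.5212,0.0457,.13,yaw=np.radians(-77.1),n=10)
E
```

```text
pos [ 0.5115 -0.2783  0.1282] rot [ 3.1415 -0.     -0.8758] tool delta mm [-242.6 -215.    -1.8] spin deg 26.92
q6 0.246 t 15.05 F [ 0.18  0.06 -1.7 ] w 0.03822402934542421
per row mm [-24.26 -21.5   -0.18] spin 2.69
```

View pics/w15c.png

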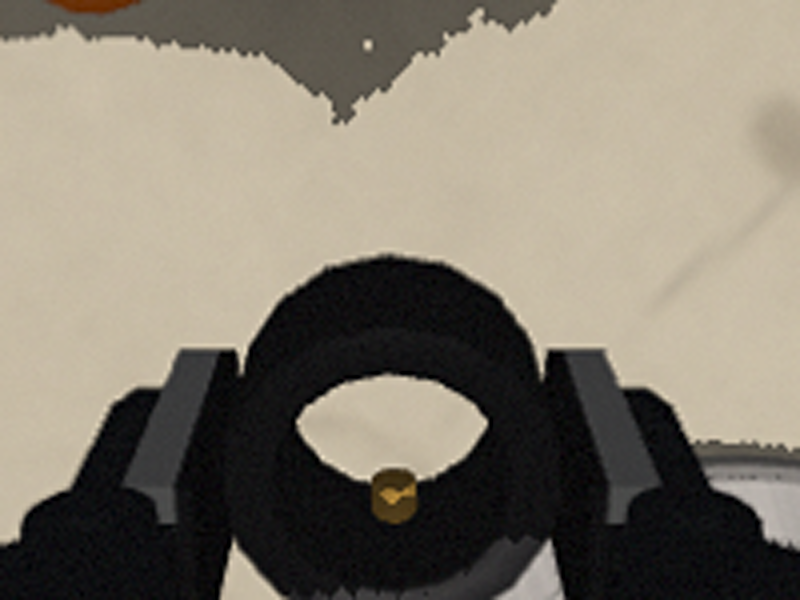

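```bash
python3 - <<'E'
from h import *
c=cam('w15');T=np.array([.5115,-.2783,.1282]);yaw=-.8758
ty=np.array([np.sin(yaw),-np.cos(yaw),0])
for yc in (-.002,0,.002):
    print(yc,'bot',proj(c,T+ty*(yc-.02)+[0,0,.016]),'top edge',proj(c,T+ty*(yc-.02)+[0,0,.042]),'bore bot',proj(c,T+ty*(yc-.0135)+[0,0,.016]),'bore top near', proj(c,T+ty*(yc-.0135)+[0,0,.042]),'screw in',proj(c,T+ty*(yc+.0085)+[0,0,.024]))
E
```

```text
-0.002 bot [318.05399614 207.89684741] top edge [318.26518473 225.74421048] bore bot [318.04326083 219.66889706] bore top near [318.24942317 239.44085639] screw in [318.06026129 264.55520722]
0 bot [318.05067689 211.54765388] top edge [318.26030702 229.99935281] bore bot [318.03998821 223.23722674] bore top near [318.24462669 243.57865848] screw in [318.05679429 267.98422529]
0.002 bot [318.04737189 215.17295972] top edge [318.25545413 234.21814864] bore bot [318.03673011 226.7804176 ] bore top near [318.23985548 247.6808218 ] screw in [318.05334478 271.38708961]
```

Request:
move_arm(increments=[[-0.012, -0.011, -0.001, 0], [-0.024, -0.021, -0.001, 0], [-0.026, -0.023, 0, 0], [-0.026, -0.023, 0, 0], [-0.026, -0.023, 0, 0], [-0.026, -0.023, 0, 0], [-0.026, -0.023, 0, 0], [-0.026, -0.023, 0, 0], [-0.026, -0.023, 0, 0], [-0.0246, -0.022, 0, 0]])

```text
time: 15.88
ee_pos: [0.5197, 0.0481, 0.1286]
eef_rot: [3.139, 0.003, -0.876]
contact_force: [1.1, 1.0, -0.7]
gripper_width: 0.0384
```

Request:
move_arm(increments=[[0, 0, 0, 5], [0, 0, 0, 6], [0, 0, 0, 6], [0, 0, 0, 6], [0, 0, 0, 4], [0, 0, 0, 0], [0, 0, 0, 0], [0, 0, 0, 0]])

```text
time: 16.55
ee_pos: [0.5208, 0.0458, 0.1294]
eef_rot: [3.14, 0.001, -1.345]
contact_force: [-0.0, 0.1, -1.2]
gripper_width: 0.0383
```

```bash
python3 - <<'E'
from h import *
c=cap('wrist','w16'); crop('w16',220,150,200,150,4,'w16c');plan(0.5212,0.0457,.10,yaw=np.radians(-77.1))
c=cap('scene','s16');crop('s16',190,130,140,150,4,'s16c')
E
```

```text
pos [0.521  0.0457 0.1296] rot [ 3.1403e+00  3.0000e-04 -1.3453e+00] tool delta mm [ 0.1 -0.2 29.6] spin deg 0.02
q6 1.286 t 16.6 F [ 1.03  0.4  -1.46] w 0.03840714320397471
```

View pics/w16c.png

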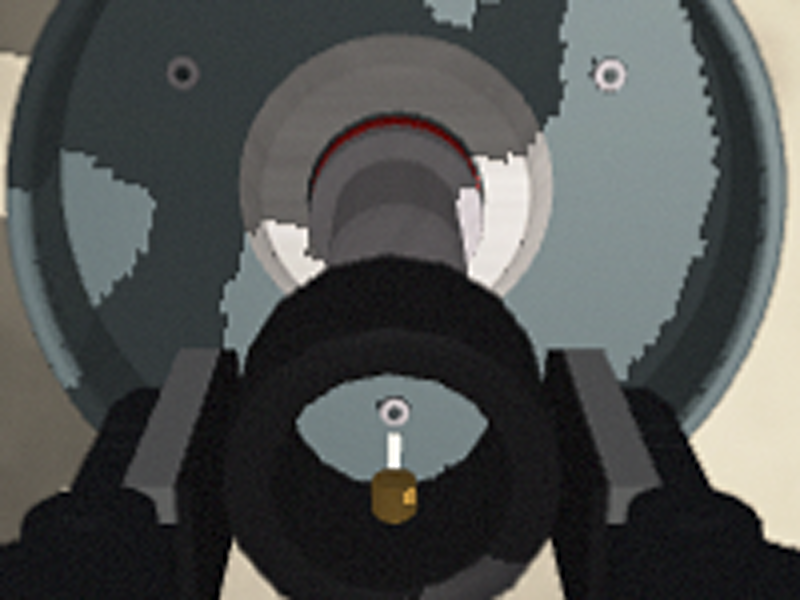

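View pics/s16c.png

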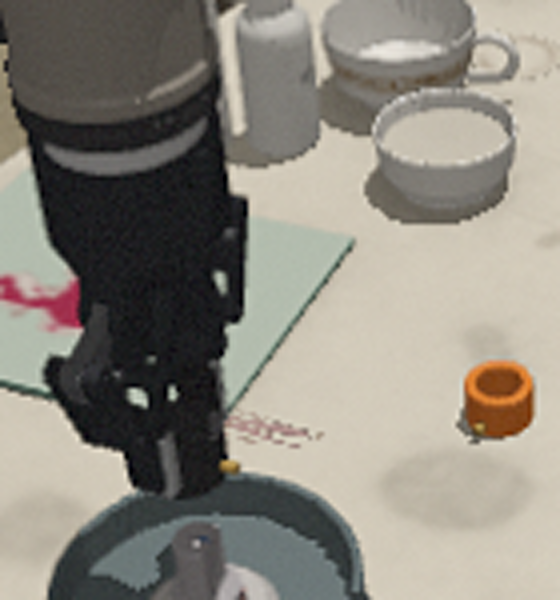

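Request:
move_arm(increments=[[0, 0, 0.012, 0], [0, 0, 0.015, 0], [0, 0, 0.01, 0], [0, 0, 0.003, 0], [0, 0, 0.002, 0], [0, 0, 0.002, 0], [0, 0, 0, 0]])

```text
time: 17.23
ee_pos: [0.5217, 0.0455, 0.0863]
eef_rot: [-3.141, -0.0, -1.347]
contact_force: [-0.4, -0.2, -0.9]
gripper_width: 0.0384
```

Request:
move_arm(increments=[[0, 0, 0.002, 0], [0, 0, 0.002, 0], [0, 0, 0, 0]])

```text
time: 17.48
ee_pos: [0.5215, 0.0455, 0.0821]
eef_rot: [3.142, -0.0, -1.347]
contact_force: [-0.2, -0.2, -1.8]
gripper_width: 0.0385
```

Request:
move_arm(increments=[[0, 0, 0.002, 0], [0, 0, 0.002, 0], [0, 0, 0.002, 0], [0, 0, 0.002, 0], [0, 0, 0, 0]])

```text
time: 17.9
ee_pos: [0.5212, 0.0455, 0.0737]
eef_rot: [3.141, 0.0, -1.347]
contact_force: [-0.1, 0.4, -1.2]
gripper_width: 0.0385
```

```bash
python3 - <<'E'
from h import *
c=cap('wrist','w17'); crop('w17',220,150,200,150,4,'w17c');plan(0.5212,0.0457,.054,yaw=np.radians(-77.1))
E
```

```text
pos [0.5213 0.0455 0.0739] rot [ 3.1410e+00  1.0000e-04 -1.3471e+00] tool delta mm [-0.2  0.1 19.9] spin deg -0.08
q6 1.288 t 17.95 F [ 1.45 -0.05 -1.37] w 0.03853781816490952
```

View pics/w17c.png

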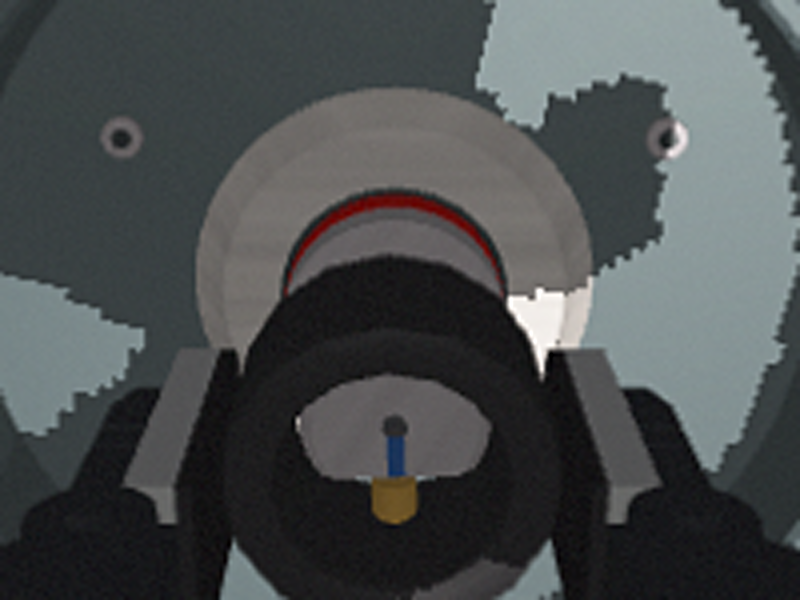

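Request:
move_arm(increments=[[0, 0, 0.004, 0], [0, 0, 0.004, 0], [0, 0, 0.004, 0], [0, 0, 0.004, 0], [0, 0, 0.002, 0], [0, 0, 0, 0]], force=80)

```text
time: 18.45
ee_pos: [0.5211, 0.0455, 0.0555]
eef_rot: [3.14, 0.0, -1.347]
contact_force: [-0.4, -0.2, -1.4]
gripper_width: 0.0376
```

Request:
move_arm(increments=[[0, 0, 0.002, 0], [0, 0, 0.002, 0], [0, 0, 0.002, 0], [0, 0, 0, 0]])

```text
time: 18.78
ee_pos: [0.5218, 0.0454, 0.0504]
eef_rot: [-3.141, -0.0, -1.347]
contact_force: [-2.0, -0.1, 4.0]
gripper_width: 0.0376
```

Request:
move_arm(increments=[[0, 0, 0.002, 0], [0, 0, 0.002, 0], [0, 0, 0.001, 0], [0, 0, 0, 0], [0, 0, 0, 0]])

```text
time: 19.2
ee_pos: [0.5219, 0.0455, 0.046]
eef_rot: [-3.141, -0.0, -1.347]
contact_force: [-2.6, -1.3, 7.8]
gripper_width: 0.0374
```

```bash
python3 - <<'E'
from h import *
c=cap('wrist','w18'); crop('w18',220,150,200,150,4,'w18c');plan(0.5212,0.0457,.045,yaw=np.radians(-77.1))
c=cap('scene','s18');crop('s18',190,220,110,100,6,'s18c')
E
```

```text
pos [0.5219 0.0455 0.046 ] rot [-3.1406e+00 -4.0000e-04 -1.3470e+00] tool delta mm [-0.4  0.6  1. ] spin deg -0.08
q6 1.288 t 19.25 F [-1.56  0.21  8.08] w 0.03744904048912528
```

View pics/w18c.png

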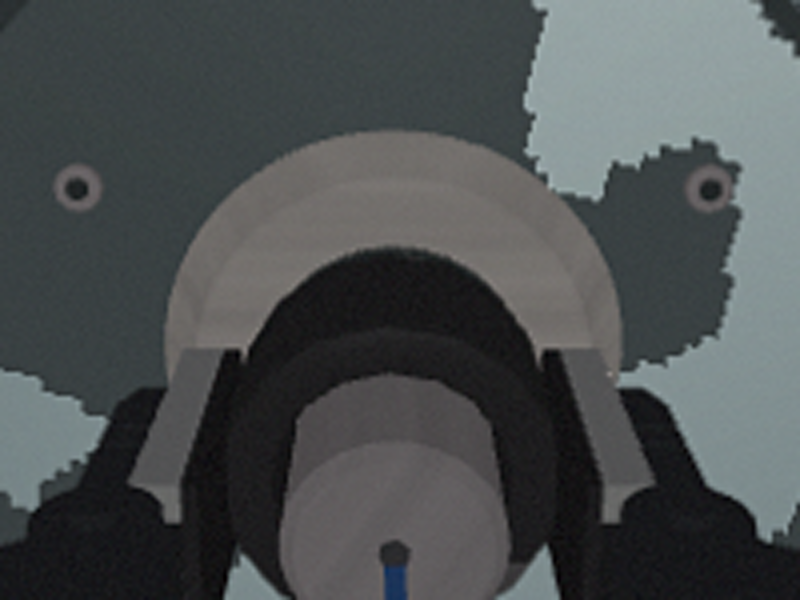

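View pics/s18c.png

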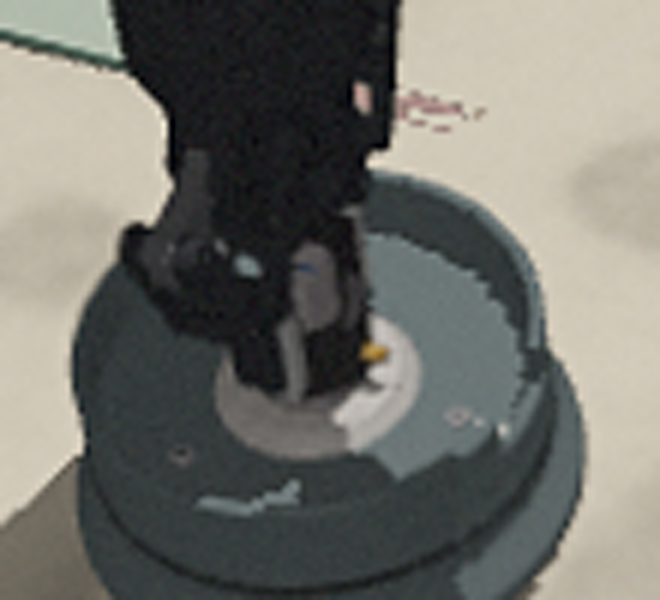

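Request:
move_arm(increments=[[0, 0, 0.001, 0], [0, 0, 0.001, 0], [0, 0, 0, 0], [0, 0, 0, 0], [0, 0, 0, 0], [0, 0, 0, 0]])

```text
time: 19.8
ee_pos: [0.5219, 0.0455, 0.0442]
eef_rot: [-3.14, -0.0, -1.347]
contact_force: [-2.8, 0.1, 9.2]
gripper_width: 0.0374
```

```bash
python3 - <<'E'
from h import *
import time
F=[]
c=cap('wrist','w19');crop('w19',220,150,200,150,4,'w19c')
F.append(get_obs()['contact_force'][2])
for i in range(4):
    capture('top');F.append(get_obs()['contact_force'][2])
print(np.round(F,2));c=cap('scene','s19');crop('s19',190,220,110,100,6,'s19c');plan(0.5212,0.0457,.045,yaw=np.radians(-77.1))
E
```

```text
[9.69 9.45 8.59 9.79 9.53]
pos [0.5219 0.0455 0.0442] rot [-3.1403e+00 -5.0000e-04 -1.3470e+00] tool delta mm [-0.4  0.6 -0.8] spin deg -0.08
q6 1.288 t 20.1 F [-2.42 -0.29  9.24] w 0.0375031334805255
```

View pics/w19c.png

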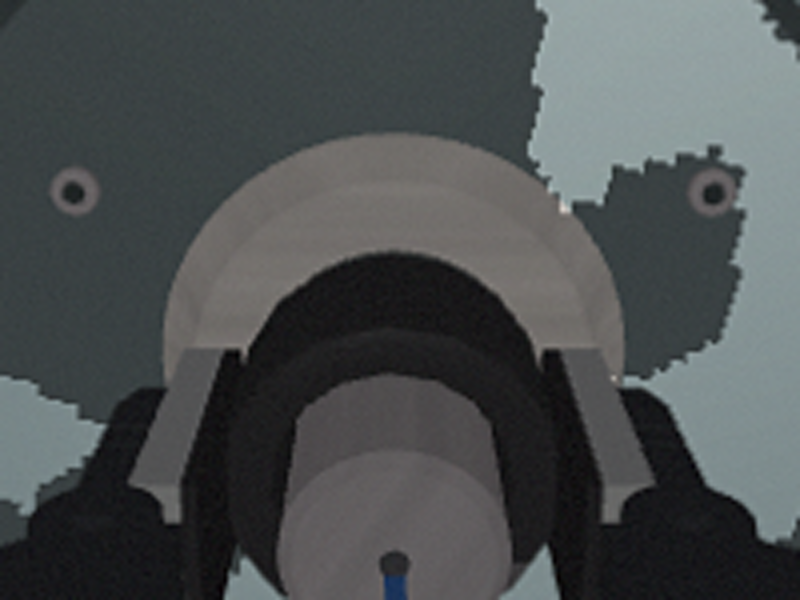

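View pics/s19c.png

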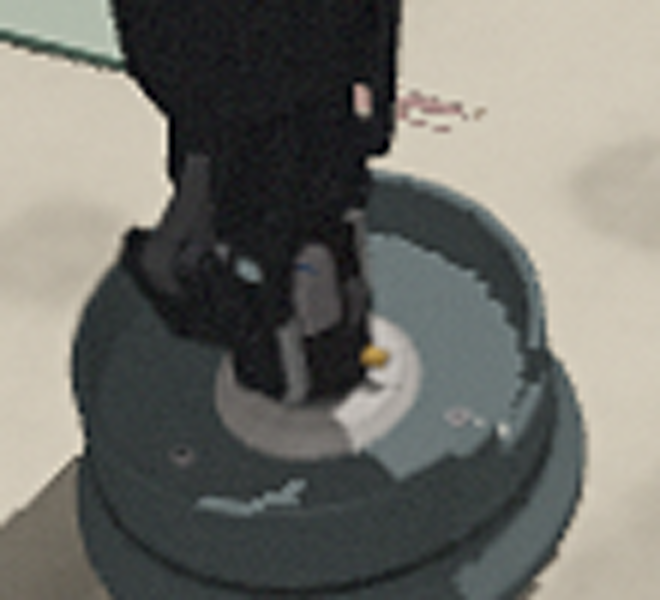

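```bash
python3 -c "
from h import *
job_done();print(get_obs()['contact_force'],get_obs()['ee_pos'])"
```

```text
the job is handed in; nothing more can be done
the job is handed in; nothing more can be done
```

The spindle's flat now faces the key notch, and the dark collar is on the spindle with its screw over the flat, pointing at the notch. The arm is still gripping the collar at 80 N and holding the sleeve down. I handed the job in at about 20 s of the 61 s allowed; no verdict is shown.

**Slip on the first turn:** my first grip on the spindle slid up off its chamfer partway through. The real fingertips sit about 23 mm higher than the tool point is described. I gripped it again 20 mm lower, felt the flat (opening read about 18 mm), turned it the remaining 52° and let go. I used the corrected height for the collar.

**Last checks:**
- **Sleeve:** it is pressed down about 9.7 mm, agreed by the spring force (about 10.8 N more than before contact) and the collar's height. The red band needs 7 mm, and none of it shows in the wrist or scene picture.
- **Alignment:** the spindle's blue line points straight along the screw direction, and the screw lined up with the white notch line just before the collar went on. The angle is within about 1–2° as I read it.
- **Wheel head and hex key:** I never touched either.

No final check failed or disagreed. The screw itself is hidden in the last wrist picture, but the scene picture shows its outer end towards the notch.

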